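# Tuck the tablet carton shut and hold the clip gaping over its closed edge

### The job

First swing the tablet carton's flap fully shut, so that its tongue drops behind the front panel and its yellow tab stands up right behind the green header. Then squeeze the spring clip open, take it off its stand and hold it wide open astride the header and the yellow tab together, lips well below their top edges and centred on the tab, without touching the carton. Finish there, still holding the clip open and still, and leave everything else on the shelf where it is.

Things in the scene. Friction and masses are not known exactly. Their poses are not given: they have to be found in the camera images.
- carton: White tablet carton, green band, fixed to the shelf, open-topped: 76 (x) x 100 (y) x 60 mm high, walls 3 mm. Origin: centre of its underside; z up. On its -x side the front panel carries on upwards as a green header 60 mm wide (y), 3 mm thick, reaching 86 mm above the origin. The flap is hinged along y at the top of the other (+x) side.
- carton_lid (a joint): Angle of the carton's flap, rad: 0 fully shut (level), 1.57 upright, up to 1.9. It starts 0.9 to 1.5 open and stays where it is left (about 0.5 N moves it). The flap is a 2.5 mm board 69.5 mm long from the hinge, 100 mm wide, its underside level with the hinge; a 14 mm tongue under its free end drops inside the front panel.
- flap_hinge (a point): Middle of the flap's hinge line, 60 mm above the carton's origin and 36 mm to its +x side. Axes as the carton's.
- flap_tab (a point): Middle of the free top edge of the flap's yellow tab, 24 mm wide, 2.5 mm thick, standing 25 mm off the outer (upper when shut) face at the free end, mid-width; the outer face is bare on both sides of it. With the flap shut, tab and header stand parallel, 1.5 mm apart, 23 mm above the flap.
- card_edge (a point): The edge to straddle: middle of the header's width, 86 mm above the carton's origin, at the middle of the 7 mm thickness that header and shut yellow tab make together along x. Axes as the carton's (x across the header's thickness, towards the hinge; y along the edge; z up).
- clip: Blue spring clip like a clothes peg, clamped upright on the stand's plate: black lips down, orange handles up, 24 mm wide (y), 73 mm tall, 35 to 60 g. The body is its -x half. Origin: at the foot of the lips, between them; z up, x the way the jaws spread, y along the pivot. Squeezing the handles together along x opens the lips: 4 N at first, 10 N at the end; a 40 N grip does no harm.
- clip_jaw (a joint): Angle between the clip's two halves, rad: 0 as it clamps the 3 mm plate, -0.09 closed on nothing, 0.70 fully open at the stop (lips about 24 mm apart).
- clip_pivot (a point): Middle of the clip's 8 mm thick steel pivot, 34 mm above the clip's origin. At rest the handles lean outwards: 17 mm over their outer faces at the pivot, 44 mm at their tops 38 mm above it. Fully squeezed they stop parallel, 16 mm over their outer faces, reaching 40 mm above the pivot.
- lip_a (a point): Inner face of the lip on the clip's -x half, middle of its width, 31 mm below the pivot; the lip ends 3 mm lower. Each half is 8.5 mm deep from the clip's middle plane.
- lip_b (a point): The same on the hinged +x half.
- clip_stand: Parking stand, fixed to the shelf: black foot 70 x 80 x 10 mm with a white upright plate 3 mm thick (x), 60 mm wide (y), its top 75 mm above the origin (centre of the underside). The clip starts within 6 mm of the middle of the plate, its foot 28 mm below the plate's top, its axes as the stand's.
- pill_tower: Round pill tower of three screwed tiers, diameter 60, height 88 mm. Origin: centre of underside. Leave alone.
- drop_holder: White square eye-drop holder with bottle, 55 x 55 mm, 80 mm high. Origin: centre of underside. Leave alone.
- pill_pot: Ceramic pill pot with blue lid, diameter 68, height 55 mm. Origin: centre of underside. Leave alone.
- tablet_bottle: Amber tablet jar, diameter 48, height 82 mm. Origin: centre of underside. Leave alone.
- magnifier: Steel-framed magnifying glass lying flat, lens frame 80 mm across, handle 85 mm towards its -x, 12 mm high. Origin: under the lens centre. Leave alone.
- tumbler: Blue ceramic tumbler, diameter 68, height 85 mm. Origin: centre of underside. Leave alone.
There are look-alikes about, which are no part of the job. There is more than one size of the clip; the one meant has the size given above.

How it is judged:
On the way, in this order (a step that is already met when the one before it is completed fails the run):
1. the carton's flap is fully shut, with the clip still on its stand (value of joint carton_lid below 0.06 rad and distance of clip_pivot from where it was at the start of the episode below 0.02 m), for 0.2 s.
2. the clip is squeezed open and lifted off its stand (value of joint clip_jaw above 0.45 rad and z of clip_pivot in the frame of clip_stand above 0.105 m and contact force between the fingers and clip above 2 N), for 0.2 s.
At the end, for the whole second after the job is handed in: Flap shut (under 0.06 rad). Gripper holds the clip still and open (0.45 rad or more), a lip each side of header and tab, 5 mm or more from the pair's middle and below the top edge, within 12 mm of the tab's middle; neither clip nor robot touches the carton (under 0.5 N) (value of joint carton_lid below 0.06 rad and value of joint clip_jaw above 0.45 rad and ((x of lip_a in the frame of card_edge below -0.005 m and x of lip_b in the frame of card_edge above 0.005 m) or (x of lip_b in the frame of card_edge below -0.005 m and x of lip_a in the frame of card_edge above 0.005 m)) and z of each of lip_a, lip_b in the frame of card_edge below -0.005 m and y of lip_a in the frame of card_edge between -0.012 and 0.012 m and y of lip_b in the frame of card_edge between -0.012 and 0.012 m and contact force between each of clip, the arm, the fingers and carton below 0.5 N and contact force between the fingers and clip above 2 N and linear speed of clip below 0.02 m/s); the arm keeps its last pose, push and grip.
It fails at once if another thing on the shelf is shifted by more than 20 mm or knocked over (distance of any of pill_tower, drop_holder, pill_pot, tablet_bottle, magnifier, tumbler from where it was at the start of the episode above 0.02 m or angle between any of pill_tower, drop_holder, pill_pot, tablet_bottle, magnifier, tumbler's own z axis and vertical above 0.4 rad).
It fails at once if the clip is dropped: its pivot falls below 45 mm (height (world z) of clip_pivot below 0.045 m).
It also fails if it takes over 54 s, if anything falls off the work surface, if the arm or the gripper's body presses on something with over 40 N, if the wrist force passes 120 N, or if a joint passes its speed limit or range.

### The arm

A 6-joint arm with a two-finger parallel gripper is mounted at the origin on the work surface. World frame = base frame: x ahead of the robot, y to its left, z up, the work surface at z = 0. Lengths are in m, angles in rad, forces in N, time in s.
With the tool pointing down it reaches from about 0.25 to 0.8 m from the base axis. Payload 3.9 kg.
Tool frame: the origin (TCP) lies midway between the tips of the shut fingers; the grasp point (between the pads) lies 19 mm behind it; z points along the fingers, y is the line along which they close (so a half turn about z gives the same grasp; the last joint's range is limited). The gripper opens to 85 mm and grips with 20 to 120 N. Pads are 22 mm wide; open, the fingers measure 114 mm over their backs; the gripper's body (76 mm by 85 mm) begins 54 mm behind the grasp point. The pads swing forward as they close: fully open they stand 13 mm farther back than shut.
Start: joints at [1.282, 0.26, -0.138, 1.173, 0, 1.571], TCP at [0.15, 0.503, 0.231] pointing down, gripper open.
Joint ranges: [-2.78, 2.78], [-0.83, 1.72], [-1.28, 1.37], [-1.9, 2.12], [-1.57, 1.48], [-3.14, 3.14]. Speed limits (rad/s): [2.57, 2.57, 3.14, 3.14, 3.14, 3.14].

### API

Orientations are given as a unit quaternion [x, y, z, w].
In Python, from plant import bot gives the robot as it stands.
- The arm moves only by the tool arm_command, never from a script. Its argument "moves" is a list of rows, each a list of 3 entries, a list of its own where there are three numbers: the shift along the tool's x, y, z in mm, then the turn about the tool's z in degrees, then the opening, from 0 (shut) to 1 (fully open). A call has 1 to 8 rows; each row shifts and turns the commanded pose from where the row before left it, along the tool's axes as they then stand; what a row does not reach is not made up. A row lasts 1/8 s, in which the tool goes at most 62.5 mm and 10.7 degrees, less where a joint would pass 70% of its speed; a pose out of reach is approached as far as the arm can. A call is refused whole if a number of a shift passes 62.5 or a number of a turn 10.7, either way. A call with a gripper value outside its range is refused whole. The fingers move at their own pace and stop on an object; "squeeze" is the grip in N (left out, the last holds). Time passes only in rows, so rows that do not move let the fingers close. It gives the time, the measured TCP pose, the force, the opening and the grip force at its end, in the units of the state.
- bot.observe(): the state, without advancing time (a new reading comes with each control period).
- bot.grab_frame(name): name is "side" or "top"; returns a dict with "color" (480x640x3 uint8, blue, green, red), "fx", "fy", "cx", "cy" (pixels), "R" (3x3) and "t" (3): a world point X has camera coordinates R X + t. Camera axes: x right, y down, z forward; pixel columns grow to the right and rows downward; lengths in m; the calibration is good to about 2 mm. A picture is of the moment at which its call begins. There is no depth.
- bot.hand_in(): hands the job in; it is judged then, once.
The state is a dict: "time_s": time; "joints": joint angles; "qvel": joint speeds; "joint_efforts": joint torques, N m; "eef_pos": TCP position; "ee_rot": TCP orientation; "ft_force": force on the tool from outside, world axes, zero at the start; "wrist_torque": the same for the moment, N m; "width": finger opening in m; "grip_force": force on a finger pad.
Only numpy, scipy, OpenCV 4.12 (cv2) and the standard library are available. Lean on these libraries where they do the work, as an engineer would, in place of code of your own. Each camera call takes 0.05 s, during which the arm holds its last target. There are 200 camera calls.

## Working session

There is one attempt and no reset: what is moved stays moved. The work goes in short steps, Python scripts to look and compute and a tool call to move; the robot and the scene stay as the last step left them, time stands still between calls to the robot, and variables do not carry over. Pictures are saved under pics/ and viewed, at most 10 in all, crops included, and the job is handed in when it is done.

Besides the shell and the picture viewer there is one more tool, called after ">>>" as name([rows], argument=value, ...), one row to a line, values as JSON. arm_command: Moves the arm, as the interface text tells. Its arguments: {"type":"object","properties":{"moves":{"type":"array","items":{"type":"array"}},"squeeze":{"type":"number"}},"required":["moves"]}

```bash
ls; mkdir -p pics; python3 - <<'E'
from plant import bot
import cv2
s=bot.observe();print({k:s[k] for k in("time_s","eef_pos","ee_rot","width")})
for n in("side","top"):
    f=bot.grab_frame(n);cv2.imwrite(f"pics/{n}0.png",f["color"]);print(n,f["fx"],f["cx"],f["cy"],f["R"],f["t"])
E
```

```text
pics
{'time_s': 0.0, 'eef_pos': array([0.14930534, 0.50261744, 0.23046966]), 'ee_rot': array([ 1.43900393e-01,  9.89591705e-01, -9.53217568e-04, -1.61615039e-04]), 'width': 0.0851994400978477}
side 531.8202970097387 315.0822148130455 225.09414122210222 [[ 0.96165349 -0.27423952  0.00390483]
 [-0.20940569 -0.74335152 -0.63527772]
 [ 0.17712092  0.61009934 -0.7722739 ]] [-0.44805046  0.13871982  1.35455108]
top 619.876816527429 328.01878752994645 233.36949566106261 [[-0.01746375 -0.99982967  0.00596982]
 [-0.98230396  0.01604344 -0.18660529]
 [ 0.18647773 -0.00912301 -0.98241683]] [-0.01523283  0.51167462  1.33353727]
```

View pics/side0.png

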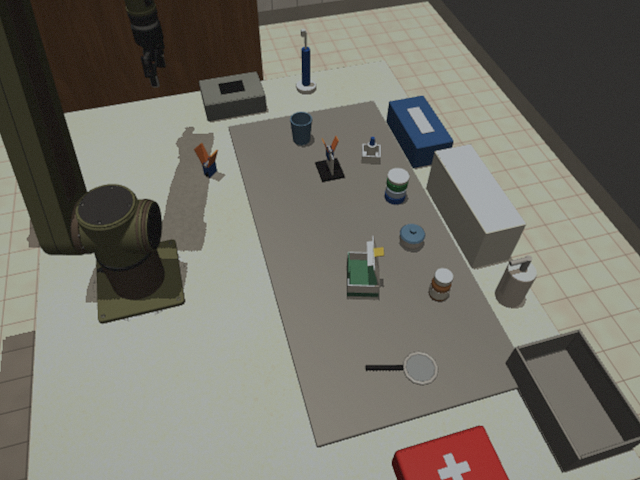

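View pics/top0.png

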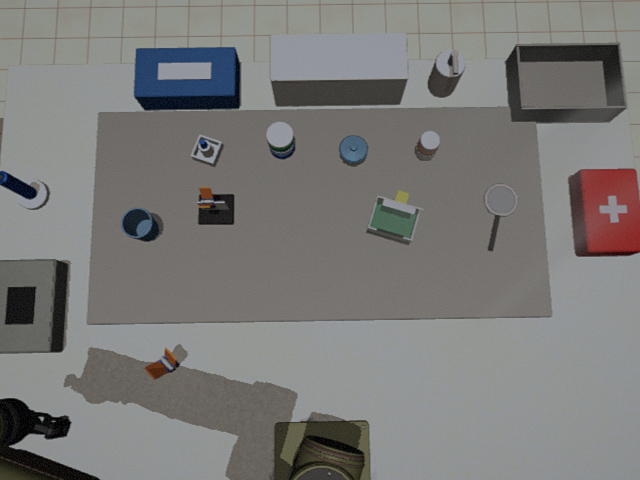

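The side view shows the open carton at about (365,272), with the flap and its yellow tab at (375,250), and the clip on its black stand at (331,160). The top view shows the carton at (397,218) and the stand at (215,208). A larger look-alike clip lies on the table at (163,363). I'll enlarge both areas.

```bash
python3 - <<'E'
import cv2,numpy as np
t=cv2.imread("pics/top0.png");s=cv2.imread("pics/side0.png")
def c(i,x,y):return cv2.resize(i[y:y+70,x:x+90],(400,300*70*90//(6300)),interpolation=cv2.INTER_CUBIC)
a=np.vstack([np.hstack([c(t,352,180),c(t,170,175)]),np.hstack([c(s,325,230),c(s,290,125)])])
cv2.imwrite("pics/z0.png",np.clip(a*1.5,0,255).astype(np.uint8))
E
```

```text
(no output)
```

View pics/z0.png

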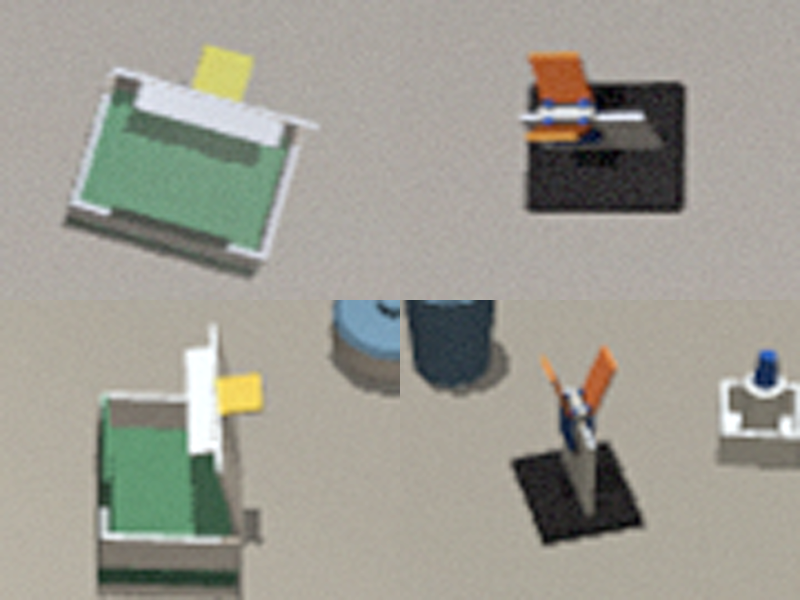

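The enlarged crops show the carton turned about -15°. Its header is on the robot side, the flap is open past the back rim, and the yellow tab leans out at the back. The clip sits left of the plate's middle, and the stand is nearly square to the world axes. Next I'll work out positions.

```bash
cat > h.py <<'E'
import cv2,numpy as np
from plant import bot
def ray(f,p):
    c=-f["R"].T@f["t"]; d=f["R"].T@np.array([(p[0]-f["cx"])/f["fx"],(p[1]-f["cy"])/f["fy"],1]); return c,d
def onz(f,p,z):
    c,d=ray(f,p); return c+d*(z-c[2])/d[2]
def tri(fs,ps):
    A=np.zeros((3,3));b=np.zeros(3);rs=[ray(f,p) for f,p in zip(fs,ps)]
    for c,d in rs:
        d=d/np.linalg.norm(d);P=np.eye(3)-np.outer(d,d);A+=P;b+=P@c
    return np.linalg.solve(A,b)
def proj(f,X):
    q=f["R"]@np.asarray(X)+f["t"]; return np.array([f["fx"]*q[0]/q[2]+f["cx"],f["fy"]*q[1]/q[2]+f["cy"]])
def blob(img,lo,hi,box):
    x,y,w,h=box; m=cv2.inRange(cv2.cvtColor(img[y:y+h,x:x+w],cv2.COLOR_BGR2HSV),lo,hi)
    n,l,st,ce=cv2.connectedComponentsWithStats(m)
    return [(st[i][:5]+np.array([x,y,0,0,0]),ce[i]+[x,y]) for i in range(1,n) if st[i][4]>8],m
E
python3 - <<'E'
from h import *
f=bot.grab_frame("top");s=bot.grab_frame("side")
print("cams",-f["R"].T@f["t"],-s["R"].T@s["t"])
T=lambda x,y:(352+x/4.444,180+y/4.286)
for n,p,z in[("BL",(115,70),.06),("FL",(69,208),.06),("FR",(265,260),.06),("BR",(300,122),.06),("hdrL",(110,207),.086),("hdrR",(230,245),.086)]:print(n,onz(f,T(*p),z).round(4))
U=lambda x,y:(170+(x-400)/4.444,175+y/4.286)
for p in[(528,82),(685,83),(685,211),(528,211)]:print("foot",onz(f,U(*p),.01).round(4))
for p in[(520,119),(645,117)]:print("plate top",onz(f,U(*p),.075).round(4))
S=lambda x,y:(290+(x-400)/4.444,125+(y-300)/4.286)
for p in[(515,460),(608,443),(643,525),(545,543)]:print("side foot",onz(s,S(*p),.01).round(4))
V=lambda x,y:(325+x/4.444,230+(y-300)/4.286)
for p in[(103,397),(103,535),(240,540)]:print("side carton rim FL,FR,BR",onz(s,V(*p),.06).round(4))
for nm,fr,b in[("top",f,(352,180,90,70)),("side",s,(325,230,90,70))]:
    for st,c in blob(fr["color"],(20,110,80),(38,255,255),b)[0]:print(nm,"yel",st,c)
for nm,fr,b in[("top",f,(170,175,90,70)),("side",s,(290,125,90,70))]:
    for st,c in blob(fr["color"],(3,130,60),(18,255,255),b)[0]:print(nm,"or",st,c)
E
```

```text
cams [ 0.25367899 -0.01127338  1.40566158] [ 0.21999868 -0.84616628  1.13595962]
BL [ 0.5916 -0.1367  0.06  ]
FL [ 0.5186 -0.1114  0.06  ]
FR [ 0.4897 -0.208   0.06  ]
BR [ 0.5623 -0.2286  0.06  ]
hdrL [ 0.5137 -0.1295  0.086 ]
hdrR [ 0.4931 -0.1874  0.086 ]
foot [0.616  0.2735 0.01  ]
foot [0.6141 0.1917 0.01  ]
foot [0.5435 0.1909 0.01  ]
foot [0.5448 0.272  0.01  ]
plate top [0.5796 0.2638 0.075 ]
plate top [0.5797 0.2019 0.075 ]
side foot [0.5482 0.28   0.01  ]
side foot [0.6146 0.2794 0.01  ]
side foot [0.6126 0.195  0.01  ]
side foot [0.5449 0.1962 0.01  ]
side carton rim FL,FR,BR [ 0.5223 -0.1049  0.06  ]
side carton rim FL,FR,BR [ 0.4923 -0.1961  0.06  ]
side carton rim FL,FR,BR [ 0.5624 -0.2193  0.06  ]
top yel [396 191  12  12  98] [401.53061224 196.30612245]
side yel [374 247  10  10  81] [378.59259259 251.50617284]
top or [199 187  14  12 121] [205.70247934 192.61983471]
top or [199 204  13   4  41] [204.65853659 205.56097561]
side or [331 136   7  15  51] [334.2745098  143.05882353]
```

```bash
python3 - <<'E'
from h import *
f=bot.grab_frame("top");s=bot.grab_frame("side")
X=tri([f,s],[(401.53,196.3),(378.59,251.5)]);print("tab mid",X)
th=np.radians(-17.5);c=np.array([.5415,-.1690,0]);R=np.array([[np.cos(th),-np.sin(th),0],[np.sin(th),np.cos(th),0],[0,0,1]])
print("in carton",R.T@(X-c))
for a in(.9,1.1,1.2,1.3,1.4,1.5):
    p=np.array([36-69.5*np.cos(a)+15*np.sin(a),0,60+69.5*np.sin(a)+15*np.cos(a)])/1e3; w=c+R@p;print(a,p,proj(f,w),proj(s,w))
from scipy.spatial.transform import Rotation as Ro
o=bot.observe();Rt=Ro.from_quat(o["ee_rot"]).as_matrix()
g=c+R@np.array([.075,0,.231]);print("target",g,"shift mm",Rt.T@(g-o["eef_pos"])*1e3)
E
```

```text
tab mid [ 0.56888281 -0.17843318  0.14347312]
in carton [ 0.02895206 -0.00076242  0.14347312]
0.9 [0.00454801 0.         0.12376537] [396.97365975 209.6486109 ] [367.79266243 255.87041842]
1.1 [0.01784318 0.         0.12874285] [398.90128635 203.25357768] [373.63637374 254.7571346 ]
1.2 [0.02479672 0.         0.13021208] [399.84815467 200.02757281] [376.6626064  254.45896015]
1.3 [0.0318622  0.         0.13097978] [400.76900659 196.83243957] [379.71342972 254.33899061]
1.4 [0.03896903 0.         0.13103826] [401.65319698 193.70518452] [382.75439528 254.3988798 ]
1.5 [0.04604619 0.         0.13038696] [402.49060361 190.68178063] [385.75111201 254.63801456]
target [ 0.61302877 -0.19155293  0.231     ] shift mm [-6.42184799e+02 -5.33836059e+02  3.73659246e-01]
```

>>> arm_command([
  [[-46,-38,0],0,0.65],
  [[-46,-38,0],0,0.65],
  [[-46,-38,0],0,0.65],
  [[-46,-38,0],0,0.65],
  [[-46,-38,0],0,0.65],
  [[-46,-38,0],0,0.65],
  [[-46,-38,0],0,0.65],
  [[-46,-38,0],0,0.65],
], squeeze=40)

```text
time_s: 1.3
eef_pos: [0.4166, 0.1053, 0.2316]
ee_rot: [0.144, 0.99, 0.0, 0.0]
ft_force: [0.6, 1.0, 0.9]
width: 0.0559
grip_force: 0.0
```

>>> arm_command([
  [[-46,-38,0],0,0.65],
  [[-46,-38,0],0,0.65],
  [[-46,-38,0],0,0.65],
  [[-46,-38,0],0,0.65],
  [[-46,-38,0],0,0.65],
  [[-46,-38,0],1,0.65],
  [[0,0,0],0,0.65],
])

```text
time_s: 2.17
eef_pos: [0.6171, -0.1939, 0.2295]
ee_rot: [0.155, 0.988, -0.0, -0.0]
ft_force: [-0.1, 1.1, -0.4]
width: 0.0554
grip_force: 0.0
```

```bash
python3 - <<'E'
from h import *
f=bot.grab_frame("top");s=bot.grab_frame("side");o=bot.observe();print(o["time_s"],o["eef_pos"],o["ee_rot"],o["width"],o["joints"],o["ft_force"])
a=f["color"][150:270,350:470];b=s["color"][180:300,320:440]
cv2.imwrite("pics/z1.png",np.clip(cv2.resize(np.hstack([a,b]),(800,400),interpolation=2)*1.5,0,255).astype(np.uint8))
print(proj(f,o["eef_pos"]),proj(s,o["eef_pos"]))
E
```

```text
2.275 [ 0.61499477 -0.19043251  0.23039876] [ 1.53035617e-01  9.88220211e-01  3.31888970e-04 -8.96501983e-04] 0.05563445887578379 [-3.00481632e-01  4.71213397e-01  1.82214918e-01  1.28366868e+00
  3.94290729e-04  6.79683747e-03] [0.0545337  0.16684013 0.05067292]
[412.0138434 163.2129352] [404.4424577  227.42610324]
```

View pics/z1.png

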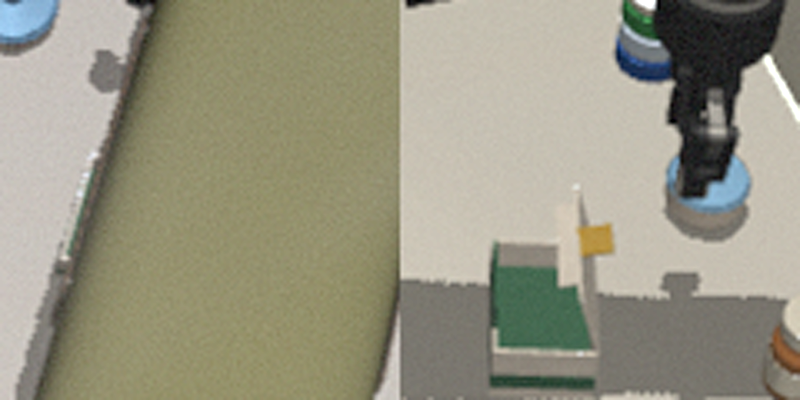

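Only the side view is clear here, because the arm blocks the top one. The flap is still up, with its tab at about (600,240) in the crop. The fingers hang behind it at about (700,190), in line with the predicted TCP. I'll lower the tool and push.

>>> arm_command([
  [[0,0,44],0,0.65],
  [[0,0,44],0,0.65],
  [[0,0,44],0,0.65],
  [[18,0,0],0,0.65],
  [[18,0,0],0,0.65],
  [[9,0,2],0,0.65],
  [[9,0,3],0,0.65],
  [[0,0,0],0,0.65],
])

```text
time_s: 3.28
eef_pos: [0.5631, -0.1733, 0.0944]
ee_rot: [0.152, 0.988, 0.0, -0.0]
ft_force: [0.1, 0.0, -0.8]
width: 0.0556
grip_force: 0.0
```

>>> arm_command([
  [[6,0,5],0,0.65],
  [[6,0,5],0,0.65],
  [[6,0,6],0,0.65],
  [[5,0,6],0,0.65],
  [[4,0,5],0,0.65],
  [[3,0,4],0,0.65],
  [[0,0,0],0,0.65],
  [[0,0,0],0,0.65],
])

```text
time_s: 4.28
eef_pos: [0.5402, -0.1665, 0.0697]
ee_rot: [0.153, 0.988, -0.001, 0.006]
ft_force: [-3.0, 0.7, 31.8]
width: 0.0555
grip_force: 16.4
```

```bash
python3 - <<'E'
from h import *
s=bot.grab_frame("side");o=bot.observe();print(o["time_s"],o["eef_pos"],o["ft_force"])
b=s["color"][200:300,320:440]
cv2.imwrite("pics/z2.png",np.clip(cv2.resize(b,(720,600),interpolation=2)*1.5,0,255).astype(np.uint8))
E
```

```text
4.325 [ 0.540245   -0.16647055  0.06967576] [-3.16878227  0.81630224 33.05303892]
```

View pics/z2.png

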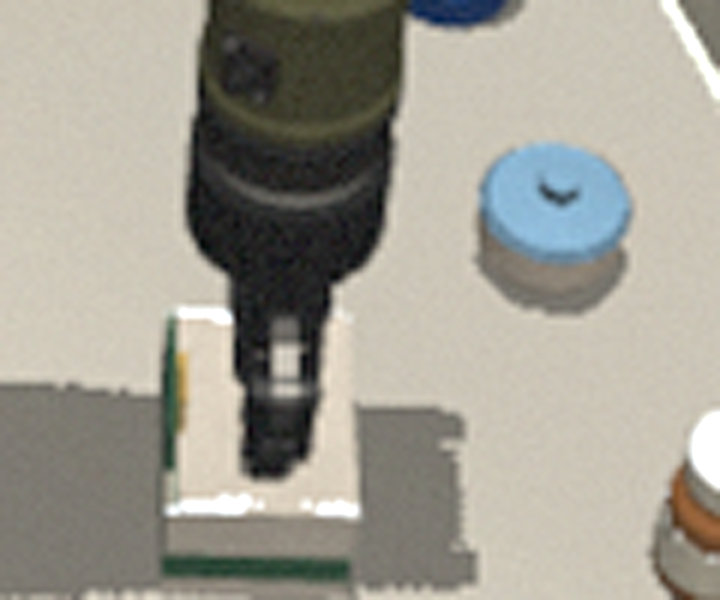

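The flap now lies level. The yellow tab at (180,390) stands right behind the green header at (168,410), and the tool presses down with 33 N. I'll lift off and measure the clip.

>>> arm_command([
  [[0,0,-5],0,0.65],
  [[0,0,-40],0,0.65],
  [[0,0,-50],0,0.7],
  [[0,0,-50],0,1],
  [[0,0,0],0,1],
])

```text
time_s: 4.95
eef_pos: [0.5376, -0.1655, 0.2122]
ee_rot: [0.153, 0.988, -0.001, 0.004]
ft_force: [-0.4, -0.1, -0.8]
width: 0.0854
grip_force: 0.0
```

```bash
python3 - <<'E'
from h import *
f=bot.grab_frame("top");s=bot.grab_frame("side");o=bot.observe()
print(o["time_s"],o["eef_pos"],o["ft_force"],o["joints"][5])
P=[]
for nm,fr,b in[("top",f,(170,175,90,70)),("side",s,(290,125,90,70))]:
    r=blob(fr["color"],(3,110,50),(19,255,255),b)[0]
    for st,c in r:print(nm,"or",st,c)
    P.append(max(r,key=lambda q:q[0][4])[1])
print("+x handle",tri([f,s],P), [onz(f,P[0],z).round(4) for z in(.1,.11)])
for a in (0.237,0.231):print(proj(f,[.578,a,.119]),proj(s,[.578,a,.119]))
b=s["color"][110:185,285:385];a=f["color"][170:245,170:270]
cv2.imwrite("pics/z3.png",np.clip(np.hstack([cv2.resize(q,(400,300),interpolation=2) for q in(a,b)])*1.5,0,255).astype(np.uint8))
# foot (black) by minAreaRect in the top view
m=cv2.inRange(f["color"][175:245,170:260],(0,0,0),(45,45,45));c=max(cv2.findContours(m,0,2)[0],key=cv2.contourArea)
r=cv2.minAreaRect(c);print(r);bx=cv2.boxPoints(r)+[170,175];q=np.array([onz(f,p,.01) for p in bx]);print(q.round(4),q.mean(0))
E
```

```text
5.05 [ 0.53497001 -0.16475297  0.20802995] [-0.30130962  0.50799639 -0.67782493] 0.007546948515331937
top or [199 187  15  12 129] [205.57364341 192.56589147]
top or [199 204  14   4  46] [205.19565217 205.5       ]
side or [331 136   8  15  59] [334.23728814 142.76271186]
+x handle [0.59094308 0.23766701 0.11515222] [array([0.5959, 0.2405, 0.1   ]), array([0.5933, 0.2386, 0.11  ])]
[205.39087579 198.44322493] [330.3204719 142.6274923]
[208.20818039 198.39954523] [330.93858817 144.00209746]
((46.0, 34.0), (28.0, 34.0), 90.0)
[[0.6139 0.273  0.01  ]
 [0.6127 0.1943 0.01  ]
 [0.5464 0.1936 0.01  ]
 [0.5477 0.2716 0.01  ]] [0.58016374 0.2331046  0.01      ]
```

View pics/z3.png

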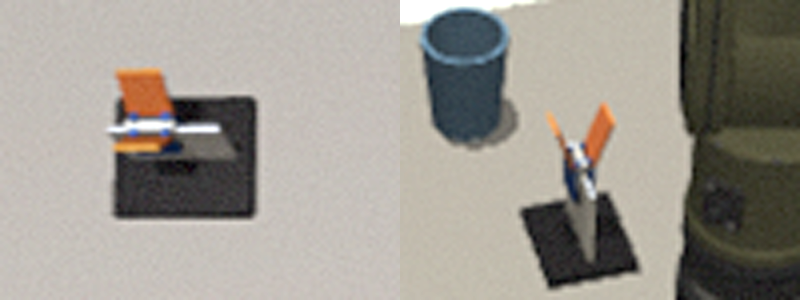

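Both views show the clip upright on the plate, with its handles at about (147,110) in the top crop and (580,135) in the side crop. It is some 6 mm towards +y of the stand's middle. I'll turn the tool and move above it.

>>> arm_command([
  [[0,0,0],10.4,0.8],
  [[0,0,0],10.4,0.8],
  [[0,0,0],10.4,0.8],
  [[0,0,0],10.4,0.8],
  [[0,0,0],10.4,0.8],
  [[0,0,0],10.4,0.8],
  [[0,0,0],10,0.8],
  [[30,0,0],0,0.8],
])

```text
time_s: 6.05
eef_pos: [0.5338, -0.1354, 0.2056]
ee_rot: [0.708, 0.706, -0.001, -0.002]
ft_force: [-0.1, -0.7, -0.4]
width: 0.0686
grip_force: 0.0
```

>>> arm_command([
  [[50,6,0],0,0.8],
  [[55,7,0],0,0.8],
  [[55,7,0],0,0.8],
  [[55,7,0],0,0.8],
  [[55,7,0],0,0.8],
  [[55,6,0],0,0.8],
  [[49,5,0],0,0.8],
  [[0,0,0],0,0.8],
])

```text
time_s: 7.05
eef_pos: [0.5785, 0.2423, 0.2051]
ee_rot: [0.705, 0.709, -0.002, -0.001]
ft_force: [-0.2, -0.7, 0.4]
width: 0.0682
grip_force: 0.0
```

```bash
python3 - <<'E'
from h import *
f=bot.grab_frame("top");s=bot.grab_frame("side");o=bot.observe();print(o["time_s"],o["eef_pos"],o["ee_rot"],o["joints"][5],o["width"])
np.savez("pics/carton.npz",t=f["color"],s=s["color"])
a=f["color"][175:265,352:452];b=s["color"][235:310,330:430];d=s["color"][90:165,285:385]
v=np.zeros((360,800,3),np.uint8);v=np.hstack([cv2.resize(a,(400,360),interpolation=2),cv2.resize(b,(400,360),interpolation=2)])
w=np.hstack([cv2.resize(d,(320,240),interpolation=2),np.zeros((240,480,3),np.uint8)])
cv2.imwrite("pics/z4.png",np.clip(np.vstack([v,w])*1.5,0,255).astype(np.uint8))
E
```

```text
7.15 [0.57843107 0.23898772 0.20589096] [ 7.06352767e-01  7.07856035e-01 -2.27346923e-03 -6.57755436e-04] 1.9607483926043612 0.06819673330034602
```

View pics/z4.png

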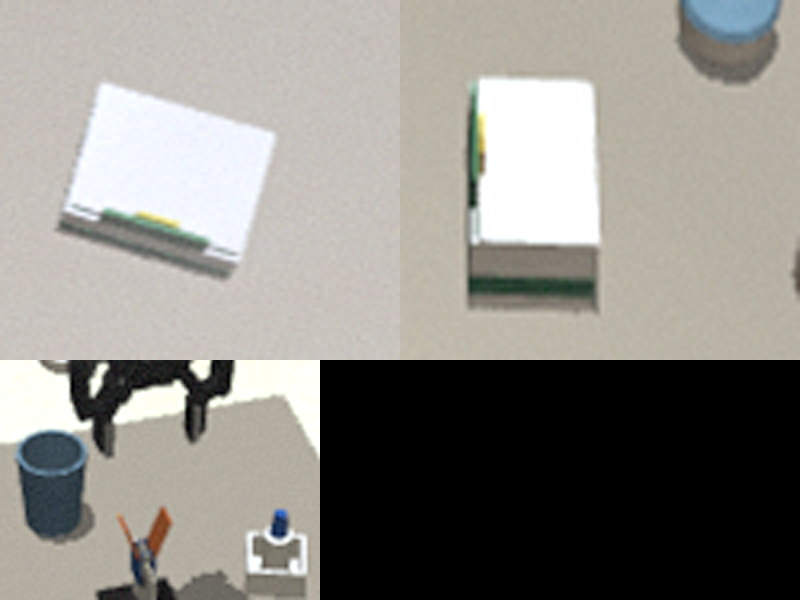

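The top crop shows the shut white flap, the green header edge from (103,212) to (207,243), and the yellow tab centred at (158,219). The side crop shows the same thing. The open fingers stand symmetrically over the clip's handles.

```bash
python3 - <<'E'
from h import *
f=bot.grab_frame("top");s=bot.grab_frame("side");o=bot.observe()
def rect(fr,box,lo,hi,hsv=False):
    x,y,w,h=box;I=fr["color"][y:y+h,x:x+w]
    if hsv:I=cv2.cvtColor(I,cv2.COLOR_BGR2HSV)
    c=max(cv2.findContours(cv2.inRange(I,lo,hi),0,1)[0],key=cv2.contourArea);r=cv2.minAreaRect(c);print(r)
    return cv2.boxPoints(r)+[x,y]
T=lambda p:((p[0]+.5)/4-.5+352,(p[1]+.5)/4-.5+175)
S=lambda p:((p[0]-400+.5)/4-.5+330,(p[1]+.5)/4.8-.5+235)
for n,ps,z in[("flap BL,BR",[(102,82),(275,132)],.0625),("rim FL,FR",[(64,212),(240,262)],.06),("hdr front top L,R",[(100,212),(206,246)],.086),("hdr back",[(106,207),(210,240)],.086),("tab top back L,R",[(137,212),(181,226)],.0855)]:
    print(n,[onz(f,T(p),z).round(4) for p in ps])
for n,ps,z in[("flap FL,BL,BR",[(480,77),(592,80),(600,243)],.0625),("hdr front top L,R",[(472,83),(469,207)],.086),("tab back L,R",[(486,114),(487,150)],.0855)]:
    print("side",n,[onz(s,S(p),z).round(4) for p in ps])
m=[tuple(o["eef_pos"]+[d,0,.006]) for d in(-.036,.036)];print([proj(s,q) for q in m],"seen",[(285+x/3.2,90+(y-360)/3.2) for x,y in((108,448),(197,440))])
E
```

```text
flap BL,BR [array([ 0.5937, -0.1349,  0.0625]), array([ 0.5636, -0.2302,  0.0625])]
rim FL,FR [array([ 0.5206, -0.1117,  0.06  ]), array([ 0.4909, -0.208 ,  0.06  ])]
hdr front top L,R [array([ 0.5151, -0.1293,  0.086 ]), array([ 0.4954, -0.1861,  0.086 ])]
hdr back [array([ 0.5179, -0.1327,  0.086 ]), array([ 0.4987, -0.1884,  0.086 ])]
tab top back L,R [array([ 0.5149, -0.1495,  0.0855]), array([ 0.5068, -0.1731,  0.0855])]
side flap FL,BL,BR [array([ 0.527 , -0.1017,  0.0625]), array([ 0.5941, -0.1227,  0.0625]), array([ 0.5637, -0.2192,  0.0625])]
side hdr front top L,R [array([ 0.5144, -0.1203,  0.086 ]), array([ 0.489 , -0.1921,  0.086 ])]
side tab back L,R [array([ 0.5166, -0.1409,  0.0855]), array([ 0.5102, -0.1621,  0.0855])]
[array([318.68721787, 118.41854493]), array([344.15379161, 113.80814628])] seen [(318.75, 117.5), (346.5625, 115.0)]
```

Top and side disagree in a way that suggests the shelf stands about 10 mm above z=0. I'll check this by triangulating the corners seen in both views.

```bash
python3 - <<'E'
from h import *
f=bot.grab_frame("top");s=bot.grab_frame("side")
T=lambda p:((p[0]+.5)/4-.5+352,(p[1]+.5)/4-.5+175)
S=lambda p:((p[0]-400+.5)/4-.5+330,(p[1]+.5)/4.8-.5+235)
for n,a,b in[("flap BL",(102,82),(592,80)),("flap BR",(275,132),(600,243)),("hdr FL",(100,212),(472,83)),("hdr FR",(206,246),(469,207)),("tab L",(137,212),(486,114)),("tab R",(181,226),(487,150))]:
    print(n,tri([f,s],[T(a),S(b)]).round(4))
# feet, on the first pictures' crops
U=lambda x,y:(170+(x-399.5)/4.444-.5,175+(y+.5)/4.286-.5)
V=lambda x,y:(290+(x-399.5)/4.444-.5,125+(y-299.5)/4.286-.5)
for a,b in zip([(528,82),(685,83),(685,211),(528,211)],[(608,443),(643,525),(545,543),(515,460)]):print("foot",tri([f,s],[U(*a),V(*b)]).round(4))
for z in(.07,.0725,.075):print(z,[onz(f,T(p),z).round(4) for p in((102,82),(275,132))])
for n,ps in[("hdr front top",[(100,212),(206,246)]),("hdr back",[(106,207),(210,240)]),("tab back",[(137,212),(181,226)])]:print(n,np.mean([onz(f,T(p),.096) for p in ps],0).round(4))
E
```

```text
flap BL [ 0.5892 -0.1334  0.0784]
flap BR [ 0.5596 -0.2278  0.0772]
hdr FL [ 0.512  -0.1282  0.0974]
hdr FR [ 0.494  -0.1869  0.0778]
tab L [ 0.5131 -0.1483  0.0966]
tab R [ 0.5051 -0.1715  0.0998]
foot [0.6128 0.2727 0.0189]
foot [0.6119 0.1919 0.0155]
foot [0.5424 0.1907 0.0178]
foot [0.5438 0.2705 0.0213]
0.07 [array([ 0.5918, -0.1342,  0.07  ]), array([ 0.5618, -0.229 ,  0.07  ])]
0.0725 [array([ 0.5912, -0.134 ,  0.0725]), array([ 0.5613, -0.2286,  0.0725])]
0.075 [array([ 0.5906, -0.1337,  0.075 ]), array([ 0.5607, -0.2282,  0.075 ])]
hdr front top [ 0.5034 -0.1566  0.096 ]
hdr back [ 0.5064 -0.1594  0.096 ]
tab back [ 0.5088 -0.1601  0.096 ]
```

Triangulation and the contact height of the flap press both put the shelf about 10 mm up. I'll grip the clip with that allowance.

>>> arm_command([
  [[-2,0,40],0,0.8],
  [[0,0,40],0,0.8],
  [[0,0,26],0,0.8],
  [[0,0,5],0,0.8],
  [[0,0,0],0,0.8],
])

```text
time_s: 7.98
eef_pos: [0.5803, 0.2367, 0.0979]
ee_rot: [0.707, 0.707, 0.0, 0.0]
ft_force: [-0.1, -0.2, -0.1]
width: 0.0682
grip_force: 0.0
```

```bash
python3 - <<'E'
from h import *
s=bot.grab_frame("side");o=bot.observe();print(o["time_s"],o["eef_pos"],o["ft_force"],o["width"])
cv2.imwrite("pics/z5.png",np.clip(cv2.resize(s["color"][105:180,285:385],(800,600),interpolation=2)*1.6,0,255).astype(np.uint8))
E
```

```text
8.025 [0.58081131 0.23707559 0.09860136] [ 0.70873591  0.39129661 -0.19455294] 0.06805058906971374
```

View pics/z5.png

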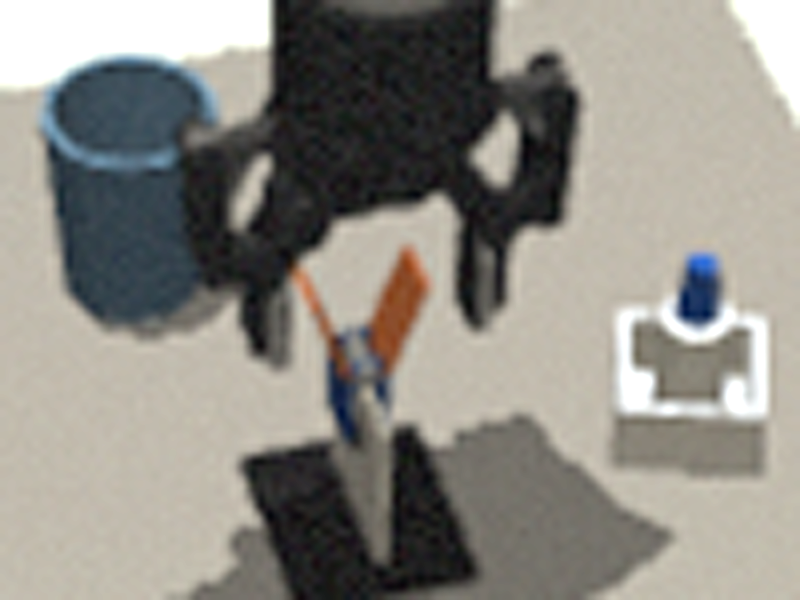

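The fingers straddle the handles, with tips at (280,365) and (482,325). The gripper's middle is about 4 mm too far +x of the clip. The handle tops sit about 10 mm higher than nominal, so the current height suits. I'll shift over and squeeze.

>>> arm_command([
  [[0,-4,0],0,0.8],
  [[0,0,0],0,0.5],
  [[0,0,0],0,0.2],
  [[0,0,0],0,0.0],
  [[0,0,0],0,0.0],
  [[0,0,0],0,0.0],
  [[0,0,0],0,0.0],
], squeeze=40)

```text
time_s: 8.9
eef_pos: [0.5787, 0.238, 0.101]
ee_rot: [0.707, 0.707, 0.003, 0.002]
ft_force: [-0.4, -1.5, 12.5]
width: 0.0152
grip_force: 43.9
```

>>> arm_command([
  [[0,0,-8],0,0.0],
  [[0,0,-12],0,0.0],
  [[0,0,-25],0,0.0],
  [[0,0,-35],0,0.0],
  [[0,0,-35],0,0.0],
  [[0,0,0],0,0.0],
  [[0,0,0],0,0.0],
])

```text
time_s: 9.78
eef_pos: [0.5754, 0.2371, 0.2117]
ee_rot: [0.707, 0.707, -0.0, -0.0]
ft_force: [0.1, 0.5, -0.8]
width: 0.0153
grip_force: 42.2
```

```bash
python3 - <<'E'
from h import *
s=bot.grab_frame("side");o=bot.observe();print(o["time_s"],o["eef_pos"],o["ee_rot"],o["ft_force"],o["width"],o["grip_force"])
print(proj(s,o["eef_pos"]),proj(s,o["eef_pos"]-[0,0,.05]))
cv2.imwrite("pics/z6.png",np.clip(cv2.resize(s["color"][85:160,285:385],(800,600),interpolation=2)*1.6,0,255).astype(np.uint8))
E
```

```text
9.825 [0.57500773 0.2369225  0.21104761] [ 7.06759651e-01  7.07452647e-01 -1.14495086e-03 -4.86854318e-04] [ 0.73901454  0.75913395 -1.16297907] 0.0153420001220942 42.238141894340515
[330.15645638 117.14371638] [329.69193025 131.40720452]
```

View pics/z6.png

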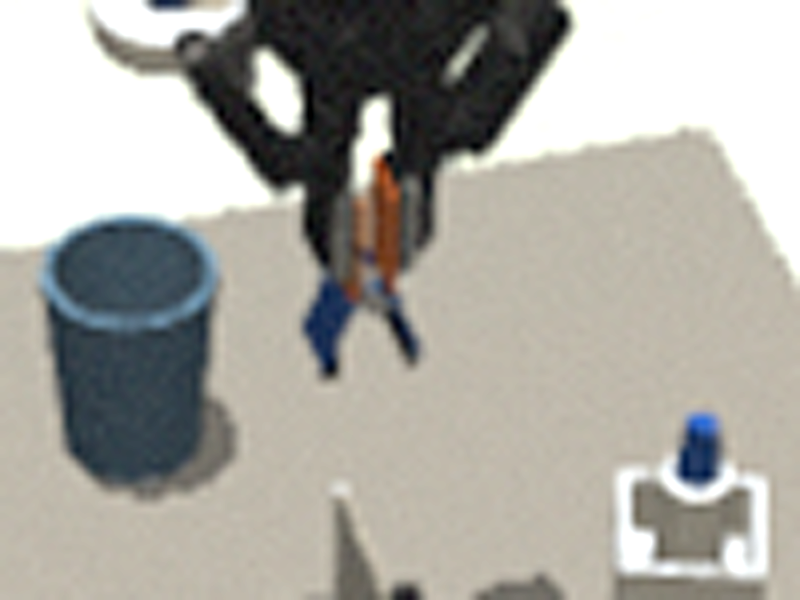

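The clip is off its stand and held wide open: lips at (328,375) and (415,358) in the crop, handles parallel between the pads. By the calibration, the lip ends are about 36 mm below the TCP. Next I'll move above the card edge.

>>> arm_command([
  [[-30,-5,0],0,0.0],
  [[-55,-9,0],0,0.0],
  [[-58,-10,0],0,0.0],
  [[-58,-10,0],0,0.0],
  [[-58,-10,0],0,0.0],
  [[-58,-10,0],0,0.0],
  [[-50,-9,0],0,0.0],
  [[-29,-5,0],0,0.0],
])

```text
time_s: 10.82
eef_pos: [0.5064, -0.1608, 0.2108]
ee_rot: [0.708, 0.707, -0.001, -0.001]
ft_force: [-0.3, 0.3, -1.2]
width: 0.0151
grip_force: 42.2
```

>>> arm_command([
  [[0,0,0],8.7,0.0],
  [[0,0,0],8.7,0.0],
  [[0,0,20],0,0.0],
  [[0,0,20],0,0.0],
  [[0,0,10],0,0.0],
  [[0,0,0],0,0.0],
  [[0,0,0],0,0.0],
])

```text
time_s: 11.7
eef_pos: [0.5086, -0.1589, 0.1627]
ee_rot: [0.806, 0.592, 0.0, 0.0]
ft_force: [0.1, 0.1, 0.0]
width: 0.0151
grip_force: 42.2
```

```bash
python3 - <<'E'
from h import *
s=bot.grab_frame("side");f=bot.grab_frame("top");o=bot.observe();print(o["time_s"],o["eef_pos"],o["ee_rot"],o["ft_force"],o["width"],o["grip_force"])
for z in(0,.0355):print(proj(s,o["eef_pos"]-[0,0,z]),proj(f,o["eef_pos"]-[0,0,z]))
cv2.imwrite("pics/z7.png",np.clip(cv2.resize(s["color"][225:300,320:420],(800,600),interpolation=2)*1.6,0,255).astype(np.uint8))
E
```

```text
11.8 [ 0.50881023 -0.15897699  0.16303357] [8.05637356e-01 5.92408609e-01 4.15931228e-04 5.64106788e-04] [-0.24881023 -0.22600773 -0.06371423] 0.015220176180026034 42.246753573417664
[352.29174772 245.45516194] [394.31947183 223.06583109]
[351.41610154 254.60957041] [392.44633091 226.48894112]
```

View pics/z7.png

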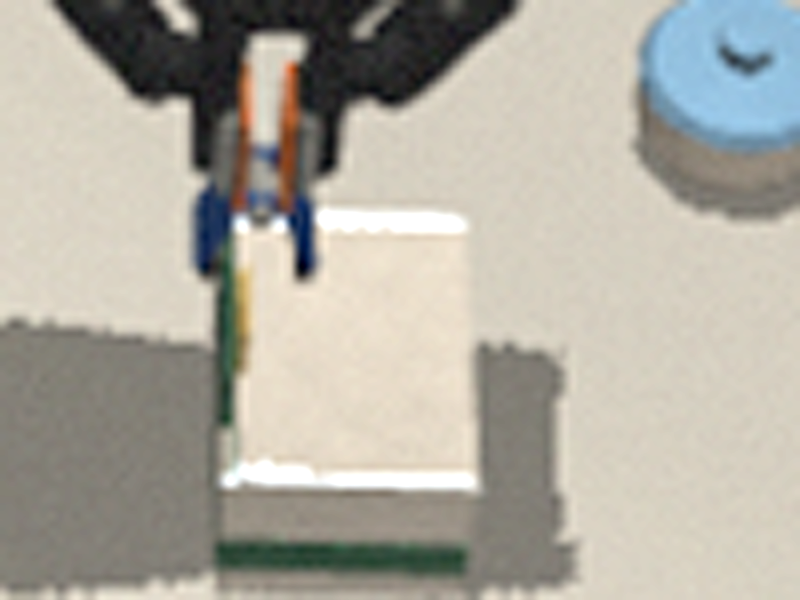

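The side crop shows the clip's lips at (208,273) and (303,277), astride the header (u≈222) and tab (u≈247), which stand about 4 mm further towards -x. I've used all my picture views, so from here I'll correct and check by colour masks.

>>> arm_command([
  [[2,-4,0],0,0.0],
  [[0,0,5],0,0.0],
  [[0,0,5],0,0.0],
  [[0,0,0],0,0.0],
  [[0,0,0],0,0.0],
])

```text
time_s: 12.42
eef_pos: [0.505, -0.1558, 0.1522]
ee_rot: [0.806, 0.592, -0.0, -0.0]
ft_force: [0.5, 0.6, 0.5]
width: 0.0149
grip_force: 42.2
```

```bash
cat > m.py <<'E'
from h import *
s=bot.grab_frame("side");o=bot.observe();print(o["time_s"],o["eef_pos"],o["ft_force"],o["grip_force"])
I=s["color"];H=cv2.cvtColor(I,cv2.COLOR_BGR2HSV)
for v in range(246,280):
    r="".join("B" if 100<h<130 and S>100 and V>25 else "Y" if 18<h<36 and S>90 else "G" if 45<h<90 and S>50 else "k" if V<50 else "W" if V>150 else "." for h,S,V in H[v,338:372].astype(int));print(v,r)
E
python3 m.py
```

```text
12.475 [ 0.50509627 -0.1557869   0.15231731] [ 1.06028552 -0.47092052  0.23005875] 42.24707901477814
246 ....kkk......B...k.kkk............
247 ....kkk............kG.............
248 ......k............kk.............
249 ..................................
250 ..................................
251 .....BB....B.B..k...WWWWWWWWWWWWWW
252 .....BBB.........B.WWWWWWWWWWWWWWW
253 .....BBBB........BB.W............W
254 .....BBBB.......BBB.W.............
255 .....BBB..G......BB.W.............
256 .....BB...G.WWW..BB.W.............
257 .....BB...G.W....BB.W......W.W....
258 .....B....G...W..BB.W.............
259 .....Bk...G.Y....BB.W.............
260 .....B....GYY....kk.W.............
261 ..........GYY....k................
262 .........GG.Y.......W.............
263 .........GG.Y.....................
264 .........kG.Y.....................
265 .........kGYY.....................
266 .........kG.Y.....................
267 .........kG.......................
268 .........kG.Y.....................
269 ..........G.......................
270 .........kG.......................
271 ..........G.......................
272 .........kG.......................
273 .........kG.......................
274 .........kG.......................
275 .........kG.......................
276 .........kG.......................
277 .........kG.......................
278 ..................................
279 ..................................
```

The masks show the lips' inner edges centred on the header and tab to within 1 px, so I'll lower the clip.

>>> arm_command([
  [[0,0,6],0,0.0],
  [[0,0,6],0,0.0],
  [[0,0,6],0,0.0],
  [[0,0,6],0,0.0],
  [[0,0,5],0,0.0],
  [[0,0,4],0,0.0],
  [[0,0,0],0,0.0],
  [[0,0,0],0,0.0],
])

```text
time_s: 13.48
eef_pos: [0.5052, -0.1558, 0.1194]
ee_rot: [0.806, 0.592, 0.0, 0.0]
ft_force: [0.4, -0.3, -0.9]
width: 0.0148
grip_force: 42.2
```

```bash
python3 m.py
```

```text
13.525 [ 0.50523492 -0.15580184  0.11952721] [ 0.47858585  0.12306449 -0.29325679] 42.24658727645874
246 kkkkkkkkk.......kkkGkkkkkkkGGkkk..
247 kkkkGkkkk.......kkkkkkkkkkkkkGk...
248 ...kkkkkk.......kkkkkkk...kkkk....
249 ....kkkkk........kkkkk............
250 ....kkk...........kGk.............
251 ....Gk.....WW......kk.WWWWWWWWWWWW
252 ....kk......WW..k..kk.WWWWWWWWWWWW
253 ....kk.............kk.W.........W.
254 ....kk..........k..kk.W...........
255 ....kk.............kk.W......W....
256 ....kk............kG..W....W.W...W
257 ..........................W..WW...
258 ...................WWW......WW....
259 .....B.............WW......WW.....
260 ....BBBB........B..W..............
261 ....BBBB........BB.W.WW..W........
262 ....BBBBB......BBB.WWWWW.W.......W
263 ....BBBB.k..Y..BBB.WW.WW..W.......
264 ....BBB..GGYY...BB.W..............
265 ....BB...kGYY.W.BB.........WW.....
266 ....BB...kG.Y.W.BB..W.......W.....
267 ....BB...kG.Y.W.BB................
268 ....Bk....G.Y...kB..W.............
269 ..........G...W...................
270 .........kG...WW..W...............
271 .........kG.......................
272 .........kG.......................
273 .........kG.......................
274 ..........G.......................
275 .........GG.......................
276 .........kG.......................
277 ..........G.W.....................
278 ..................................
279 ..................................
```

```bash
python3 -c "
from plant import bot
print(bot.hand_in())"
```

```text
the job is handed in; nothing more can be done
None
```

I handed the job in at 13.5 s, with the flap pressed shut and the clip held wide open and still around the header and tab. At the last check the lips were about 13 mm below the top edges and centred to within 1–2 mm, and the wrist force was near zero; the judge's verdict was not shown.

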